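# Put the bench sieve shaker into third gear

## Robot

A 6-joint arm with a two-finger parallel gripper is mounted at the origin on the work surface. World frame = base frame: x ahead of the robot, y to its left, z up, the work surface at z = 0. Lengths are in m, angles in rad, forces in N, time in s.
With the tool pointing down it reaches from about 0.35 to 1 m from the base axis. Payload 7.1 kg.
Tool frame: the origin (TCP) lies on the centre line of the jaws, within the pads' length; the fingertips stand 19 mm ahead of it and the grasp point (between the pads) is the TCP; z points along the fingers, y is the line along which they close (so a half turn about z gives the same grasp; the last joint's range is limited). The gripper opens to 85 mm and grips with 20 to 120 N. Pads are 22 mm wide; open, the fingers measure 114 mm over their backs; the gripper's body (76 mm by 85 mm) begins 54 mm behind the grasp point. The pads swing forward as they close: fully open they stand 13 mm farther back than shut.
Start: joints at [1.227, 0.423, 1.63, -0, 1.089, -0.019], TCP at [0.199, 0.592, 0.223] pointing down, gripper open.
Joint ranges: [-3, 3], [-0.9, 2.11], [0.09, 2.58], [-1.31, 4.45], [0.11, 2.69], [-2.54, 2.54]. Speed limits (rad/s): [2.39, 2.39, 3.01, 3.14, 3.14, 3.14].

## Interface

Orientations are given as a rotation vector (axis times angle).
In Python, from cell import env, imaging gives the robot as it stands.
- The arm moves only by the shell command python3 -m inch 'ROWS' [FORCE]. ROWS is a JSON object of lists of equal length, an entry for each row: "offset": the shift along the tool's x, y, z in mm, a list of three; "spin": the turn about the tool's z in rad; "hand": the finger opening in mm, from 0 to 85.4. A call has 1 to 12 rows; each row shifts and turns the commanded pose from where the row before left it, along the tool's axes as they then stand; what a row does not reach is not made up. A row lasts 1/10 s, in which the tool goes at most 50 mm and 8.59 degrees, less where a joint would pass 70% of its speed; a pose out of reach is approached as far as the arm can. A call with a gripper value outside its range is refused whole. The fingers move at their own pace and stop on an object; FORCE is the grip in N (left out, the last holds). Time passes only in rows, so rows that do not move let the fingers close. It gives the time, the measured TCP pose, the force, the opening and the grip force at its end, in the units of the state.
- env.state(): the state, without advancing time (a new reading comes with each control period).
- imaging.get_image(name): name is "scene" or "top" or "wrist"; returns a dict with "image" (480x640x3 uint8, red, green, blue), "fx", "fy", "cx", "cy" (pixels), "distortion" ([k1, k2, p1, p2, k3] as OpenCV has them; the pictures are not rectified), "R" (3x3) and "t" (3): a world point X has camera coordinates R X + t; the wrist camera has in their place "hand_eye" (4x4, takes a point from camera to tool coordinates, whose origin is the TCP and whose axes are the flange's). Camera axes: x right, y down, z forward; pixel columns grow to the right and rows downward; lengths in m; the calibration is good to about 2 mm. A picture is of the moment at which its call begins: read the wrist's pose just before it. There is no depth.
- env.finish_job(): hands the job in; it is judged then, once.
The state is a dict: "clock": time; "joints": joint angles; "dq": joint speeds; "effort": joint torques, N m; "position": TCP position; "eef_rot": TCP orientation; "contact_force": force on the tool from outside, world axes, zero at the start; "torque": the same for the moment, N m; "finger_gap": opening from 0.0 (shut) to 1.0 (fully open); "gripper_force": force on a finger pad.
Only numpy, scipy, OpenCV 4.12 (cv2) and the standard library are available. Lean on these libraries where they do the work, as an engineer would, in place of code of your own. Each camera call takes 0.05 s, during which the arm holds its last target. There are 200 camera calls.

## Task

Put the sieve shaker's gear lever into third, the far right slot of its H-shaped gate: with the fingertips push the lever from the near left slot (second) forward to the crossbar, across to the right, then forward (away from the robot) fully home. Only push the knob from outside, never taking it between the fingers, do not let the lever run into the near right slot on the way, and leave the jar, wash bottle, cup and brush where they are.

Things in the scene. Friction and masses are not known exactly. Their poses are not given: they have to be found in the camera images.
- shaker: Bench sieve shaker, bolted down. Origin on the table top straight below the middle of the H gate; its x points forward (along the slots, away from the robot), y to its left, z up; it is turned up to 0.4 rad either way about the vertical. Grey base 240 mm in x, y from -300 to +100 mm, 50 mm high; on it, round the origin, a 90 x 90 mm turret with the gate
- gate (a point): Middle of the H opening, on top of the steel gate plate, 99 mm above the table. Two slots along the shaker's x, centred 16 mm left and right of the middle, 17 mm wide, joined at the middle by a crossbar 19 mm wide; the opening is 49 x 49 mm overall. Slots: first = far left, second = near left, third = far right, fourth = near right
- stack (a point): Top centre of the fixed stack of round sieves, 155 mm across, on the shaker's base 205 mm to the right of the gate's middle; this point is 186 mm high, the two clamp knobs fore and aft of it reach 198 mm. Do not run into it
- knob (a point): Centre of the gear lever's round wooden knob, a 36 mm ball on an 11 mm steel stem. The lever pivots about a point 45 mm above the table under the gate's middle, 140 mm from this centre: 185 mm high when upright, about 172 mm high and 43 mm off the middle in x and y at a slot's end. Dry friction holds it where it is left; 2.5 to 4 N at the knob moves it; no spring or click
- across (a joint): Sideways lean of the lever, rad: -0.31 = in the left slots, +0.31 = in the right slots, 0 = middle. It starts at -0.31 to -0.29. The lever can pass across only while joint forward is within about 0.07 of zero
- forward (a joint): Fore-and-aft lean of the lever, rad: +0.31 = home at the far end of a slot (away from the robot), 0 = in the crossbar, -0.31 = at the near end. It starts in the near left (second) slot, anywhere from -0.31 to -0.20
- jar: Bystander: amber glass jar with steel lid, 72 mm across, 100 mm high, standing left of the shaker; origin at the centre of its underside
- wash_bottle: Bystander: white plastic bottle, 60 mm across, 150 mm high, standing right of the sieve stack; origin at the centre of its underside
- cup: Bystander: small steel cup, 68 mm across, 50 mm high, standing left of the shaker, nearer the robot than the jar; origin at the centre of its underside
- brush: Bystander: bench brush 170 mm long lying on the table on the robot's side of the shaker; origin at its underside

How it is judged:
On the way:
1. the lever has been brought across the crossbar to the right side, not yet forward (value of joint across above 0.18 rad and value of joint forward between -0.15 and 0.15 rad).
At the end, for the whole second after the job is handed in: The lever rests in the third (far right) slot: joint across above 0.20 rad and joint forward above 0.25 rad of its 0.31; jar, wash bottle, cup and brush within 20 mm of where they stood (value of joint across above 0.2 rad and value of joint forward between 0.25 and 0.4 rad and velocity of joint across between -0.05 and 0.05 rad/s and velocity of joint forward between -0.05 and 0.05 rad/s and distance of each of jar, wash_bottle, cup, brush from where it was at the start of the episode below 0.02 m); the robot touches nothing.
It fails at once if the lever ran into the fourth (near right) slot (value of joint across above 0.18 rad and value of joint forward below -0.18 rad).
It fails at once if the knob was taken between the fingers (distance between the grasp point and knob below 0.022 m).
It fails at once if a bystander was lifted, shoved or knocked over (distance of any of jar, wash_bottle, cup, brush from where it was at the start of the episode above 0.02 m or angle between any of jar, wash_bottle, cup's own z axis and vertical above 0.35 rad).
It also fails if it takes over 64 s, if anything falls off the work surface, if the arm or the gripper's body presses on something with over 40 N, if the wrist force passes 120 N, or if a joint passes its speed limit or range.

## Working session

There is one attempt and no reset: what is moved stays moved. The work goes in short steps, Python scripts to look and compute and a shell command to move; the robot and the scene stay as the last step left them, time stands still between calls to the robot, and variables do not carry over. Pictures are saved under pics/ and viewed, at most 10 in all, crops included, and the job is handed in when it is done.

```bash
mkdir -p pics; ls; cat > h.py <<'E'
from cell import env, imaging
import numpy as np, cv2
from scipy.spatial.transform import Rotation as Ro
def save(n,f):
    d=imaging.get_image(n); cv2.imwrite(f,d["image"][:,:,::-1]); return d
def ray(d,u,v):
    K=np.array([[d["fx"],0,d["cx"]],[0,d["fy"],d["cy"]],[0,0,1]])
    p=cv2.undistortPoints(np.array([[[u,v]]],float),K,np.array(d["distortion"]))[0,0]
    R=np.array(d["R"]);t=np.array(d["t"]).ravel()
    return -R.T@t, R.T@np.array([p[0],p[1],1])
def atz(d,u,v,z):
    o,r=ray(d,u,v); return o+r*(z-o[2])/r[2]
def proj(d,X):
    K=np.array([[d["fx"],0,d["cx"]],[0,d["fy"],d["cy"]],[0,0,1]])
    return cv2.projectPoints(np.array(X,float).reshape(-1,3),cv2.Rodrigues(np.array(d["R"]))[0],np.array(d["t"],float),K,np.array(d["distortion"]))[0][:,0]
E
python3 - <<'E'
from h import *
import pickle
for n in("scene","top"):
    d=save(n,f"pics/{n}1.png"); pickle.dump(d,open(n+".pkl","wb"))
    print(n,-np.array(d["R"]).T@np.array(d["t"]))
s=env.state();print(s["clock"],s["position"],s["eef_rot"],Ro.from_rotvec(s["eef_rot"]).as_matrix())
E
```

```text
pics
scene [1.05624989 0.58555537 0.87185419]
top [ 0.47704326 -0.03326674  1.33534058]
0.1 [0.1992386  0.5918465  0.22221624] [-5.07879603e-01 -3.10000850e+00  2.17762770e-03] [[-9.47721550e-01  3.19098160e-01 -4.76285077e-04]
 [ 3.19098514e-01  9.47720622e-01 -1.32688596e-03]
 [ 2.79783206e-05 -1.40950028e-03 -9.99999006e-01]]
```

View pics/top1.png

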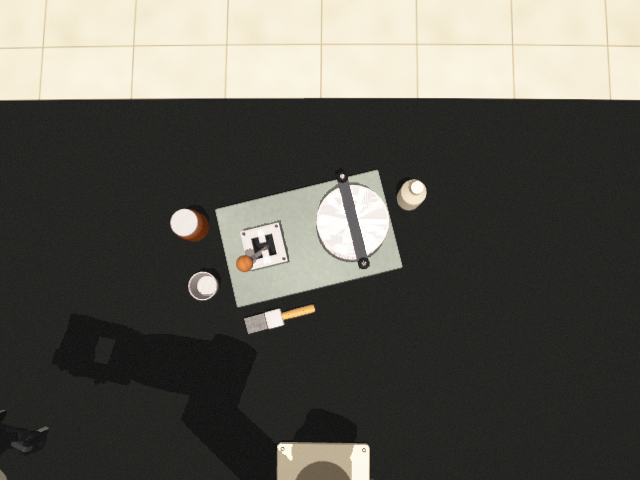

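View pics/scene1.png

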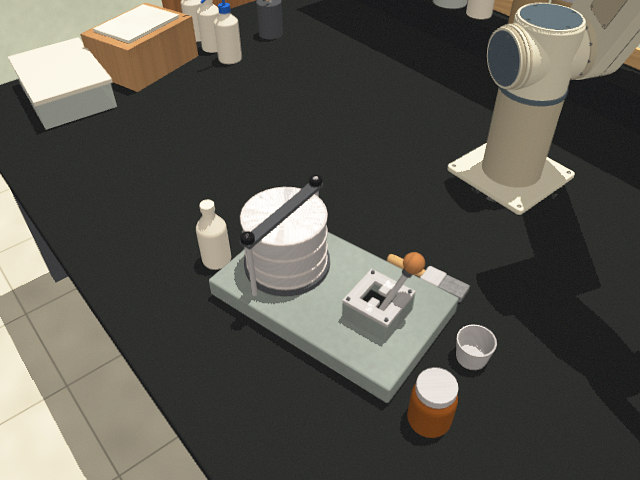

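The top view shows the base corners at about (216,209), (378,170), (402,267) and (237,306), with the knob at (245,264). In the scene view the knob is at (414,264). I'll fit the shaker pose and triangulate the knob.

```bash
python3 - <<'E'
from h import *
import pickle
from scipy.optimize import least_squares
T=pickle.load(open("top.pkl","rb"));S=pickle.load(open("scene.pkl","rb"))
C=np.array([[.12,.1,.05],[.12,-.3,.05],[-.12,-.3,.05],[-.12,.1,.05]])
pt=np.array([(216,209),(378,170),(402,267),(237,306)])
W=lambda q,P:np.c_[np.array(P)[:,:2]@np.array([[np.cos(q[2]),np.sin(q[2])],[-np.sin(q[2]),np.cos(q[2])]])+q[:2],np.array(P)[:,2]]
f=lambda q:(proj(T,W(q,C))-pt).ravel()
r=least_squares(f,[.5,.1,.2],x_scale=.1);q=r.x;print(q,r.fun.round(1))
pickle.dump(q,open("q.pkl","wb"))
# knob triangulation
A=[];b=[]
for d,u,v in((T,244.7,264),(S,414,264)):
    o,w=ray(d,u,v);w/=np.linalg.norm(w);M=np.eye(3)-np.outer(w,w);A.append(M);b.append(M@o)
K=np.linalg.lstsq(np.vstack(A),np.hstack(b),rcond=None)[0];print("knob",K)
c,s=np.cos(q[2]),np.sin(q[2]);dx=K[:2]-q[:2];loc=[c*dx[0]+s*dx[1],-s*dx[0]+c*dx[1],K[2]];print("local",loc)
print("gate corners top",proj(T,W(q,[[.0245,.0245,.099],[-.0245,-.0245,.099],[0,0,.099]])),"stack",proj(T,W(q,[[0,-.205,.186]])))
for n,u,v,z in(("jar",186,223,.1),("cup",203,286,.05),("brushL",247,325,.02),("bot",418,187,.15)):print(n,atz(T,u,v,z))
D=np.concatenate([cv2.resize(T["image"][200:320,180:320],None,fx=4,fy=4,interpolation=2)]);cv2.imwrite("pics/c1.png",D[:,:,::-1])
E
```

```text
[0.56913154 0.13646631 0.241787  ] [-1.3 -0.9  0.6 -1.   1.2  0.6 -0.6  1.1]
knob [0.52481412 0.16622972 0.17261182]
local [np.float64(-0.03590180124445153), np.float64(0.03950892279290361), np.float64(0.17261181890593194)]
gate corners top [[250.95770201 237.85079742]
 [276.74819544 253.85869409]
 [263.82383744 245.83806952]] stack [[353.02449589 220.18647196]]
jar [0.61987395 0.31588564 0.1       ]
cup [0.4770299  0.28493828 0.05      ]
brushL [0.38557264 0.18403645 0.02      ]
bot [ 0.69633038 -0.20436822  0.15      ]
```

View pics/c1.png

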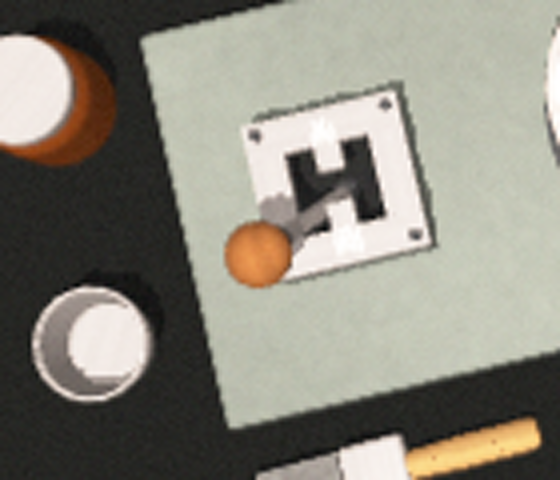

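The enlarged crop puts the gate centre near (264,246) and the knob near (244.5,263.5). Both agree with the fit: yaw 0.242, knob at shaker-local (-36, +39.5) mm. Next I'll align the tool with the shaker and shut the fingers.

```bash
python3 -m inch '{"offset":[[0,0,0],[0,0,0],[0,0,0],[0,0,0],[0,0,0],[0,0,0],[0,0,0]],"spin":[-0.142,-0.142,-0.142,-0.141,0,0,0],"hand":[0,0,0,0,0,0,0]}' 30
python3 -m inch '{"offset":[[-12,-40,0],[-12,-40,0],[-12,-40,0],[-12,-40,0],[-12,-40,0],[-12,-40,0],[-12,-40,0],[-12,-40,0],[-12,-40,0],[-12,-40,0],[-12,-40,0],[-12,-40,0]],"spin":[0,0,0,0,0,0,0,0,0,0,0,0],"hand":[0,0,0,0,0,0,0,0,0,0,0,0]}'
cat > loc.py <<'E'
from h import *
import pickle
q=pickle.load(open("q.pkl","rb"))
def loc(X):
    return (Ro.from_euler("z",-q[2]).apply(np.array(X)-[q[0],q[1],0])*1000).round(1)
def rep():
    s=env.state();M=Ro.from_rotvec(s["eef_rot"]).as_matrix()
    print(round(s["clock"],2),"tcp local mm",loc(s["position"]),"yaw err of tool y",round(np.arctan2(M[1,1],M[0,1])-np.pi/2-q[2],3),"F",Ro.from_euler("z",-q[2]).apply(s["contact_force"]).round(1))
def knob(a,b):
    """a px in top, b px in scene"""
    A=[];B=[]
    for d,(u,v) in((pickle.load(open("top.pkl","rb")),a),(pickle.load(open("scene.pkl","rb")),b)):
        o,w=ray(d,u,v);w/=np.linalg.norm(w);m=np.eye(3)-np.outer(w,w);A.append(m);B.append(m@o)
    print("knob local",loc(np.linalg.lstsq(np.vstack(A),np.hstack(B),rcond=None)[0]))
def look(tag):
    """orange blob centroid in both cameras"""
    for n in("top","scene"):
        d=imaging.get_image(n);I=d["image"]
        x0,y0,w,h=(200,200,120,100) if n=="top" else (300,180,160,160)
        c=cv2.resize(I[y0:y0+h,x0:x0+w],(400,int(400*h/w)),interpolation=2)
        if n=="top":a=c
        else: cv2.imwrite(f"pics/{tag}.png",np.vstack([a,c])[::1,:,::-1][:740] if False else np.hstack([np.vstack([a,np.zeros((400-a.shape[0],400,3),np.uint8)]),c])[:,:,::-1])
E
python3 -c "from loc import *;rep()"
```

```text
clock: 0.8
position: [0.1994, 0.5922, 0.2228]
eef_rot: [0.375, -3.119, 0.001]
contact_force: [-0.6, -0.1, 0.3]
finger_gap: 0.002
gripper_force: 0.0
clock: 2.0
position: [0.4551, 0.1593, 0.2232]
eef_rot: [-0.376, 3.118, 0.0]
contact_force: [0.7, 0.9, 0.5]
finger_gap: -0.002
gripper_force: 0.0
2.0 tcp local mm [-105.3   49.5  223.2] yaw err of tool y -0.002 F [0.9 0.7 0.5]
```

```bash
python3 -m inch '{"offset":[[0,-5,22],[0,-4,22],[0,0,0]],"spin":[0,0,0],"hand":[0,0,0]}'
python3 -m inch '{"offset":[[-6,0,0],[-6,0,0],[-6,0,0],[-6,0,0],[-6,0,0],[-6,0,0],[-6,0,0],[-6,0,0],[-6,0,0],[-6,0,0],[-6,0,0],[-6,0,0]],"spin":[0,0,0,0,0,0,0,0,0,0,0,0],"hand":[0,0,0,0,0,0,0,0,0,0,0,0]}'
python3 -c "
from loc import *;rep();look('p1')"
```

```text
clock: 2.3
position: [0.4549, 0.1509, 0.1768]
eef_rot: [0.374, -3.114, 0.001]
contact_force: [0.2, 0.2, 0.3]
finger_gap: 0.003
gripper_force: 0.0
clock: 3.5
position: [0.5284, 0.1713, 0.1827]
eef_rot: [-0.378, 3.114, 0.005]
contact_force: [-8.7, 6.1, 31.5]
finger_gap: 0.0
gripper_force: 14.9
3.5 tcp local mm [-31.2  43.6 182.7] yaw err of tool y -0.0 F [-7.   8.  31.5]
```

View pics/p1.png

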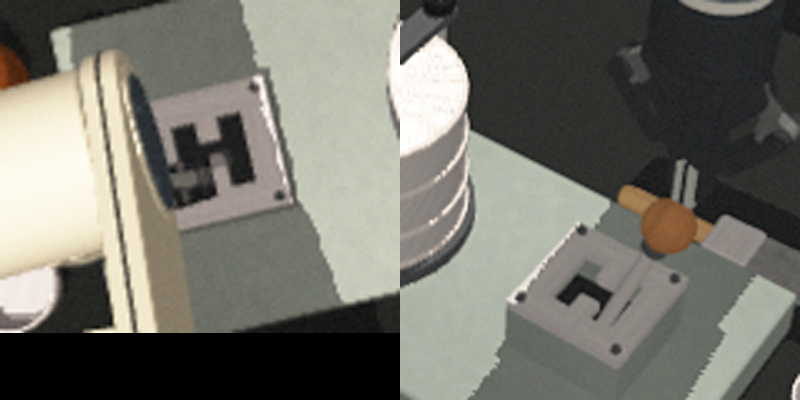

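The scene crop shows the knob at about (407,270) full-frame, with the closed fingers just behind it and above. The lever has hardly moved and there is a 31 N upward force on the tool. I'll solve for the lever angles from the pixel.

```bash
cat >> loc.py <<'E'
from scipy.optimize import least_squares as LS
def kn(a,f):
    # small-angle consistent: lean dirs
    v=np.array([np.tan(f),-np.tan(a),1]);v/=np.linalg.norm(v);return v*.14+[0,0,.045]
def toW(P): return Ro.from_euler("z",q[2]).apply(P)+[q[0],q[1],0]
def lever(u,v,cam="scene"):
    d=pickle.load(open(cam+".pkl","rb"))
    r=LS(lambda p:proj(d,toW(kn(*p)))[0]-[u,v],[-.2,-.1]);print("lever across,forward",r.x.round(3),"knob local",(kn(*r.x)*1000).round(1),"res",r.fun.round(2))
E
python3 -c "
from loc import *
lever(414,264);lever(244.6,263.8,'top');lever(407.2,270)
d=pickle.load(open('scene.pkl','rb'))
s=env.state();M=Ro.from_rotvec(s['eef_rot']).as_matrix()
for p in([0,0,0],[0,0,.019],[0,0,-.02]):print(proj(d,s['position']+M@np.array(p)))
"
```

```text
lever across,forward [-0.3   -0.255] knob local [-33.8  40.2 174.8] res [-0.  0.]
lever across,forward [-0.297 -0.269] knob local [-35.7  39.6 174.5] res [0. 0.]
lever across,forward [-0.289 -0.094] knob local [-12.6  39.7 178.7] res [0. 0.]
[[415.22287604 262.78393499]]
[[413.99674806 270.90192818]]
[[416.54846865 253.99102832]]
```

```bash
python3 -c "
from loc import *;rep()
d=imaging.get_image('wrist');I=d['image']
e=imaging.get_image('scene')['image'][200:320,340:480]
w=cv2.resize(I,(480,360));c=cv2.resize(e,(320,274),interpolation=2)
o=np.zeros((360,800,3),np.uint8);o[:,:480]=w;o[:274,480:]=c
cv2.imwrite('pics/w1.png',o[:,:,::-1]);print(np.array(d['hand_eye']).round(3));rep()
"
```

```text
3.6 tcp local mm [-30.1  43.7 183. ] yaw err of tool y 0.0 F [-5.5  6.3 27.6]
[[-0.    -0.966 -0.26   0.065]
 [ 1.    -0.     0.001  0.   ]
 [-0.001 -0.26   0.966 -0.15 ]
 [ 0.     0.     0.     1.   ]]
3.7 tcp local mm [-30.3  43.6 183. ] yaw err of tool y 0.0 F [-4.8  6.2 26.5]
```

View pics/w1.png

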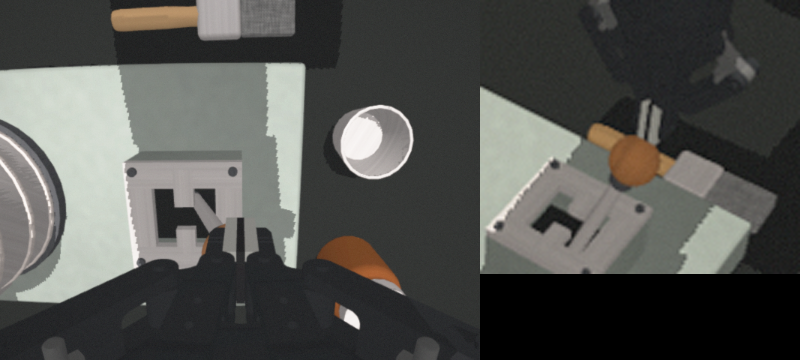

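The wrist view shows the closed fingers off-centre to the left of the knob (orange at about (212,240), fingers centred near x=248). The finger links also look low over the ball. I'll back off, shift right and raise so that only the tips push.

```bash
python3 -m inch '{"offset":[[6,0,0],[8,0,0],[8,0,0],[0,-4,-8],[0,0,0],[0,0,0]],"spin":[0,0,0,0,0,0],"hand":[0,0,0,0,0,0]}'
python3 -c "
from loc import *;rep()
d=imaging.get_image('wrist');I=d['image']
e=imaging.get_image('scene')['image'][200:320,340:480]
w=cv2.resize(I,(480,360));c=cv2.resize(e,(320,274),interpolation=2)
o=np.zeros((360,800,3),np.uint8);o[:,:480]=w;o[:274,480:]=c
cv2.imwrite('pics/w2.png',o[:,:,::-1]);
"
```

```text
clock: 4.3
position: [0.5065, 0.1601, 0.1872]
eef_rot: [-0.379, 3.118, 0.0]
contact_force: [-0.6, 0.6, -0.2]
finger_gap: 0.005
gripper_force: 0.0
4.3 tcp local mm [-55.1  38.  187.2] yaw err of tool y -0.0 F [-0.4  0.7 -0.2]
```

View pics/w2.png

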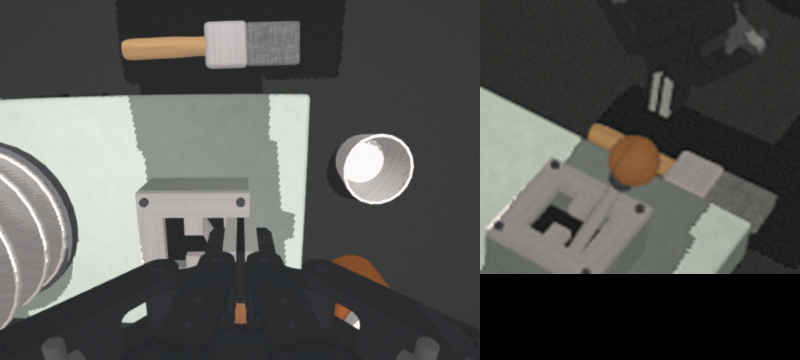

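```bash
python3 -c "
from loc import *
d=pickle.load(open('scene.pkl','rb'))
s=env.state();M=Ro.from_rotvec(s['eef_rot']).as_matrix()
cr=lambda p:((p-[340,200])/.4375+[480,0]).round(0)
for z in(0,.01,.019):
  for x in (-.011,0,.011):print(z,x,cr(proj(d,s['position']+M@np.array([x,0,z]))[0]))
e=imaging.get_image('scene')['image'][205:285,370:470]
cv2.imwrite('pics/s3.png',cv2.resize(e,(800,640)[:2],interpolation=2)[:600,:,::-1])
for X in ([0,-.008,.019],[0,.008,.019],[0,-.008,0],[0,.008,0]):print(X,((proj(d,s['position']+M@np.array(X))[0]-[370,205])*8).round())
"
```

```text
0 -0.011 [656. 125.]
0 0 [664. 116.]
0 0.011 [671. 107.]
0.01 -0.011 [654. 134.]
0.01 0 [662. 125.]
0.01 0.011 [670. 117.]
0.019 -0.011 [653. 143.]
0.019 0 [661. 134.]
0.019 0.011 [668. 125.]
[0, -0.008, 0.019] [359. 413.]
[0, 0.008, 0.019] [427. 446.]
[0, -0.008, 0] [369. 348.]
[0, 0.008, 0] [437. 381.]
```

View pics/s3.png

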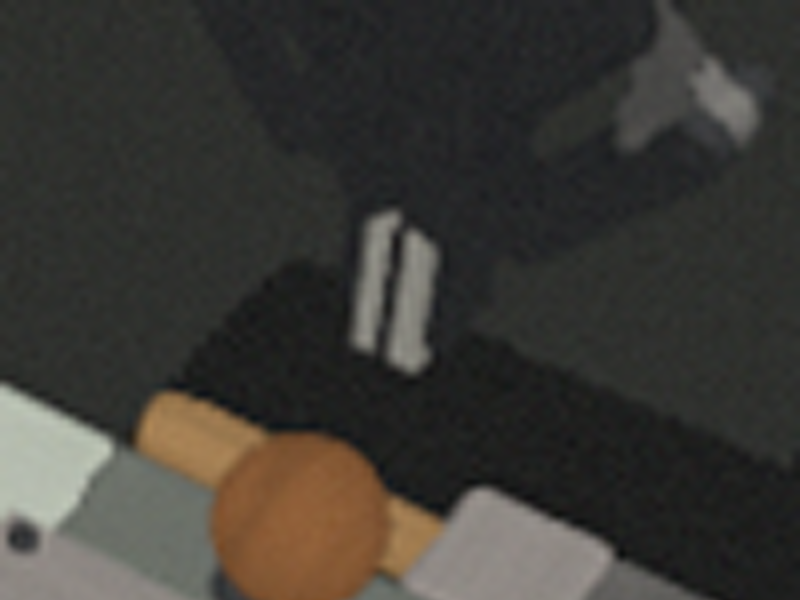

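The pad ends show at about (390,365) in the crop, which is where the TCP projects. The shut tips therefore sit roughly 19 mm higher than I assumed and were riding on top of the ball, which explains the 31 N upward force. I'll go about 26 mm lower and push again.

```bash
python3 -m inch '{"offset":[[0,1,13],[0,0,13],[0,0,0],[-5,0,0],[-5,0,0],[-5,0,0],[-5,0,0],[-4,0,0],[0,0,0],[0,0,0]],"spin":[0,0,0,0,0,0,0,0,0,0],"hand":[0,0,0,0,0,0,0,0,0,0]}'
cat >> loc.py <<'E'
def blob():
    I=imaging.get_image('scene')['image'];H=cv2.cvtColor(I,cv2.COLOR_RGB2HSV)
    m=cv2.inRange(H,(5,110,70),(18,255,255));m[:200]=0;m[320:]=0;m[:,:340]=0;m[:,450:]=0
    m=cv2.morphologyEx(m,cv2.MORPH_OPEN,np.ones((7,7)))
    n,l,st,c=cv2.connectedComponentsWithStats(m);i=1+np.argmax(st[1:,4]);print(st[i],c[i].round(1));
    x,y,w,h,_=st[i];lever(x+w/2-.5,y+h/2-.5)
E
python3 -c "
from loc import *;rep();blob()
e=imaging.get_image('scene')['image'][205:285,370:470]
cv2.imwrite('pics/s4.png',cv2.resize(e,(500,400),interpolation=2)[:,:,::-1])"
```

```text
clock: 5.45
position: [0.5292, 0.167, 0.1609]
eef_rot: [-0.38, 3.118, 0.0]
contact_force: [-2.2, -0.3, 1.3]
finger_gap: 0.0
gripper_force: 0.5
5.45 tcp local mm [-31.5  39.2 160.9] yaw err of tool y 0.0 F [-2.2  0.2  1.3]
[389 255  27  29 497] [402.2 270. ]
lever across,forward [-0.237 -0.056] knob local [ -7.6  32.8 180.9] res [-0.  0.]
```

View pics/s4.png

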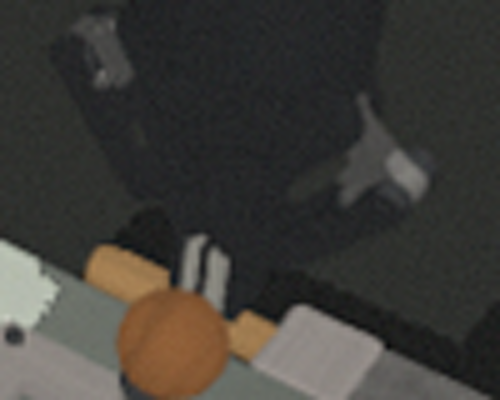

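The knob is now at about (404.8,273.8), pushed cleanly with 2.2 N against the motion.

```bash
sed -i 's/np.ones((7,7))/cv2.getStructuringElement(2,(17,17))/' loc.py
python3 -c "
from loc import *;lever(404.8,273.8);blob()"
```

```text
lever across,forward [-0.297 -0.023] knob local [ -3.1  40.9 178.8] res [ 0. -0.]
[394 263  22  22 368] [404.2 273.5]
lever across,forward [-0.292 -0.024] knob local [ -3.2  40.3 179. ] res [0. 0.]
```

```bash
python3 -m inch '{"offset":[[-3,0,0],[0,0,0],[8,0,0],[8,0,0],[0,22,0],[0,22,0],[0,0,0],[-16,0,0],[-16,0,0],[-16,0,0],[0,0,0],[0,0,0]],"spin":[0,0,0,0,0,0,0,0,0,0,0,0],"hand":[0,0,0,0,0,0,0,0,0,0,0,0]}'
python3 -c "
from loc import *;rep();blob()"
```

```text
clock: 6.8
position: [0.5518, 0.2174, 0.1606]
eef_rot: [0.379, -3.118, 0.001]
contact_force: [-0.4, 0.4, -0.9]
finger_gap: -0.002
gripper_force: 0.0
6.8 tcp local mm [  2.6  82.7 160.6] yaw err of tool y 0.0 F [-0.3  0.5 -0.9]
[393 265  21  21 328] [402.5 275.3]
lever across,forward [-0.29   0.008] knob local [  1.1  40.1 179.1] res [0. 0.]
```

Forward is about 0, so the lever is in the crossbar. Now I'll push it across.

```bash
python3 -m inch '{"offset":[[0,-6,0],[0,-6,0],[0,-5,0],[0,-5,0],[0,-5,0],[0,-5,0],[0,-5,0],[0,-5,0],[0,-5,0],[0,-5,0],[0,-5,0],[0,0,0]],"spin":[0,0,0,0,0,0,0,0,0,0,0,0],"hand":[0,0,0,0,0,0,0,0,0,0,0,0]}'
python3 -c "
from loc import *;rep();blob()"
```

```text
clock: 8.05
position: [0.5662, 0.1618, 0.1607]
eef_rot: [0.379, -3.118, 0.001]
contact_force: [-0.5, -1.4, 0.3]
finger_gap: 0.005
gripper_force: 0.0
8.05 tcp local mm [  3.2  25.3 160.7] yaw err of tool y -0.0 F [-0.9 -1.3  0.3]Traceback (most recent call last):
  File "<string>", line 2, in <module>
    from loc import *;rep();blob()
                            ~~~~^^
  File "loc.py", line 35, in blob
    n,l,st,c=cv2.connectedComponentsWithStats(m);i=1+np.argmax(st[1:,4]);print(st[i],c[i].round(1));
                                                     ~~~~~~~~~^^^^^^^^^^
    return _wrapfunc(a, 'argmax', axis=axis, out=out, **kwds)
    return bound(*args, **kwds)
ValueError: attempt to get argmax of an empty sequence
```

```bash
python3 -c "
from loc import *
e=imaging.get_image('scene')['image'][200:320,320:460]
d=imaging.get_image('wrist')['image']
o=np.zeros((420,800,3),np.uint8);o[:343,:400]=cv2.resize(e,(400,343),interpolation=2);o[:300,400:]=cv2.resize(d,(400,300))
cv2.imwrite('pics/s5.png',o[:,:,::-1])"
```

```text
(no output)
```

View pics/s5.png

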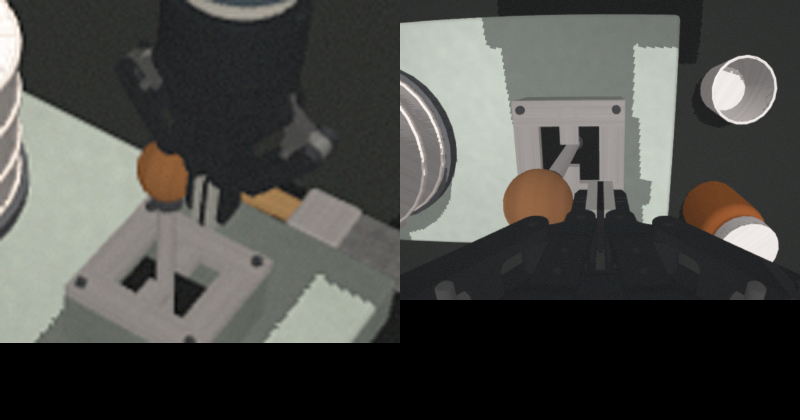

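The knob is moving right ahead of the finger backs, at about (378,259) in the scene, with the stem in the crossbar.

```bash
python3 -c "
from loc import *
lever(378.5,259.5)"
python3 -m inch '{"offset":[[0,-4,0],[0,-4,0],[0,-4,0],[0,-4,0],[0,-4,0],[0,-4,0],[0,0,0],[0,0,0]],"spin":[0,0,0,0,0,0,0,0],"hand":[0,0,0,0,0,0,0,0]}'
python3 -c "
from loc import *
rep()
e=imaging.get_image('scene')['image'][200:320,320:460]
d=imaging.get_image('wrist')['image']
o=np.zeros((420,800,3),np.uint8);o[:343,:400]=cv2.resize(e,(400,343),interpolation=2);o[:300,400:]=cv2.resize(d,(400,300))
cv2.imwrite('pics/s6.png',o[:,:,::-1])"
```

```text
lever across,forward [0.049 0.002] knob local [  0.3  -6.9 184.8] res [-0.  0.]
clock: 9.0
position: [0.5721, 0.139, 0.1609]
eef_rot: [-0.379, 3.118, -0.001]
contact_force: [0.0, 0.7, -0.1]
finger_gap: -0.006
gripper_force: 0.0
9.0 tcp local mm [  3.5   1.7 160.9] yaw err of tool y 0.0 F [ 0.2  0.7 -0.1]
```

View pics/s6.png

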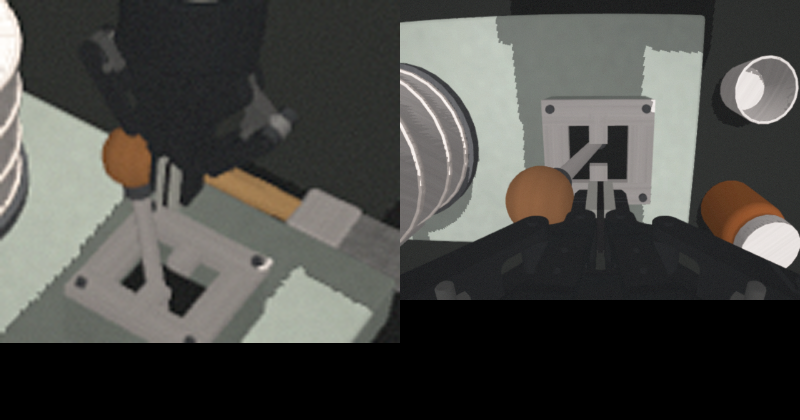

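The knob is at the right, with the lever near 0.22 across and still in the crossbar. I'll push 8 mm more, then retreat and measure by blob, since my picture allowance is used up.

```bash
python3 -m inch '{"offset":[[0,-4,0],[0,-4,0],[0,0,0],[0,8,0],[0,8,0],[15,0,0],[15,0,0],[15,0,0],[15,0,0],[0,0,0]],"spin":[0,0,0,0,0,0,0,0,0,0],"hand":[0,0,0,0,0,0,0,0,0,0]}'
python3 -c "
from loc import *
rep();blob()"
```

```text
clock: 10.1
position: [0.5099, 0.133, 0.1609]
eef_rot: [0.38, -3.117, 0.0]
contact_force: [0.2, -0.5, 0.0]
finger_gap: -0.003
gripper_force: 0.0
10.1 tcp local mm [-58.3  10.8 160.9] yaw err of tool y 0.001 F [ 0.  -0.6  0. ]
[352 242  21  22 349] [362.2 252.7]
lever across,forward [ 0.29  -0.014] knob local [ -1.8 -40.  179.1] res [0. 0.]
```

Across is 0.29 and forward about 0. Now I'll go behind the knob and push it forward.

```bash
python3 -m inch '{"offset":[[0,-17,0],[0,-17,0],[0,-17,0],[0,0,0],[-8,0,0],[-8,0,0],[-6,0,0],[-6,0,0],[-6,0,0],[-6,0,0],[-6,0,0],[0,0,0]],"spin":[0,0,0,0,0,0,0,0,0,0,0,0],"hand":[0,0,0,0,0,0,0,0,0,0,0,0]}'
python3 -c "
from loc import *
rep();blob()"
```

```text
clock: 11.35
position: [0.5693, 0.0946, 0.1608]
eef_rot: [-0.38, 3.118, 0.0]
contact_force: [-1.7, -0.5, 0.7]
finger_gap: 0.001
gripper_force: 0.6
11.35 tcp local mm [ -9.9 -40.6 160.8] yaw err of tool y 0.0 F [-1.8 -0.1  0.7]
[346 250  21  22 351] [356.1 260.4]
lever across,forward [0.277 0.137] knob local [ 18.5 -38.  178.5] res [0. 0.]
```

```bash
python3 -m inch '{"offset":[[-5,0,0],[-5,0,0],[-4,0,0],[-4,0,0],[-3,0,0],[0,0,0],[0,0,0]],"spin":[0,0,0,0,0,0,0],"hand":[0,0,0,0,0,0,0]}'
python3 -c "
from loc import *
rep();blob()"
```

```text
clock: 12.1
position: [0.5893, 0.0994, 0.161]
eef_rot: [-0.379, 3.118, -0.0]
contact_force: [-0.9, -1.0, -0.9]
finger_gap: 0.0
gripper_force: 0.8
12.1 tcp local mm [ 10.7 -40.9 161. ] yaw err of tool y 0.0 F [-1.2 -0.8 -0.9]
[340 260  20  21 344] [349.5 270. ]
lever across,forward [0.275 0.291] knob local [ 38.8 -36.5 174.5] res [0. 0.]
```

```bash
python3 -m inch '{"offset":[[-2,0,0],[-2,0,0],[-1,0,0],[0,0,0],[0,0,0]],"spin":[0,0,0,0,0],"hand":[0,0,0,0,0]}'
python3 -m inch '{"offset":[[10,0,0],[20,0,0],[20,0,0],[0,0,-40],[0,0,-40],[0,0,0],[0,0,0],[0,0,0]],"spin":[0,0,0,0,0,0,0,0],"hand":[0,0,0,0,0,0,0,0]}'
python3 -c "
from loc import *
rep();blob()
T=pickle.load(open('top.pkl','rb'))['image'];S=pickle.load(open('scene.pkl','rb'))['image']
a=imaging.get_image('scene')['image']
g=lambda I:I[350:440,390:500].astype(int)
print('jar/cup diff',np.abs(g(a)-g(S)).mean(), 'bottle',np.abs(a[200:270,190:232].astype(int)-S[200:270,190:232]).mean(),'brush',np.abs(a[268:300,425:470].astype(int)-S[268:300,425:470]).mean())"
```

```text
clock: 12.65
position: [0.5934, 0.1005, 0.1607]
eef_rot: [0.379, -3.117, 0.0]
contact_force: [-4.4, -1.7, -1.7]
finger_gap: 0.004
gripper_force: 2.4
clock: 13.45
position: [0.545, 0.0885, 0.2405]
eef_rot: [-0.379, 3.118, 0.0]
contact_force: [0.5, -0.1, -0.3]
finger_gap: 0.0
gripper_force: 0.0
13.45 tcp local mm [-34.9 -40.8 240.5] yaw err of tool y 0.0 F [ 0.4 -0.2 -0.3]
[340 261  19  22 336] [348.9 271.6]
lever across,forward [0.269 0.312] knob local [ 41.5 -35.6 173.9] res [0. 0.]
jar/cup diff 1.957070707070707 bottle 1.6540816326530612 brush 36.773842592592594
```

```bash
python3 -c "
from cell import env
print(env.finish_job())"
```

```text
the job is handed in; nothing more can be done
None
```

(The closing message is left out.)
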